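# Weigh out the wrongly packed tin and push it off the deck into the reject tray

## Robot

A 6-joint arm with a two-finger parallel gripper is mounted at the origin on a cart in front of the work surface, level with it; the furniture and walls round the work are solid. World frame = base frame: x ahead of the robot, y to its left, z up, the work surface at z = 0. Lengths are in m, angles in rad, forces in N, time in s.
With the tool pointing down it reaches from about 0.425 to 0.925 m from the base axis. Payload 12.5 kg.
Tool frame: the origin (TCP) lies on the mounting face of the last link; the fingertips stand 173 mm ahead of it and the grasp point (between the pads) lies 155 mm ahead of it; z points along the fingers, y is the line along which they close (so a half turn about z gives the same grasp; the last joint's range is limited). The gripper opens to 85 mm and grips with 20 to 120 N. Pads are 22 mm wide; open, the fingers measure 114 mm over their backs; the gripper's body (76 mm by 85 mm) begins 54 mm behind the grasp point. The pads swing forward as they close: fully open they stand 13 mm farther back than shut.
Start: joints at [-1.226, 0.491, 1.559, -0, 1.092, -0.106], TCP at [0.272, -0.563, 0.405] pointing down, gripper open.
Joint ranges: [-3.1, 3.1], [-0.84, 2.19], [0.05, 2.79], [-1.13, 4.28], [0.06, 2.93], [-2.69, 2.69]. Speed limits (rad/s): [2.22, 2.22, 2.79, 3.14, 3.14, 3.14].

## Interface

Orientations are given as [roll, pitch, yaw] about the fixed x, y, z axes, in that order (R = Rz(yaw) Ry(pitch) Rx(roll)).
In Python, from plant import env gives the robot as it stands.
- The arm moves only by the shell command python3 -m jog 'ROWS'. ROWS is JSON, a list of rows, each an object with "xyz": the shift along the world's x, y, z in cm, a list of three; "rotation": the turn, a rotation vector about the world's x, y, z in rad, a list of three; "fingers": the closure in counts, from 0 (fully open) to 255 (shut). In form: [{"xyz": [x, y, z], "rotation": [wx, wy, wz], "fingers": fingers}, ...]. A call has 1 to 20 rows; each row is the pose to reach, as a shift and turn from the pose commanded when the call began; what a row does not reach only later rows make up. A row lasts 1/12 s, in which the tool goes at most 41.7 mm and 7.16 degrees, less where a joint would pass 70% of its speed; a pose out of reach is approached as far as the arm can. A call with a gripper value outside its range is refused whole. The fingers move at their own pace and stop on an object; the grip force is fixed at half the most. Time passes only in rows, so rows that repeat a pose let the fingers close. It gives the time, the measured TCP pose, the force, the opening and the grip force at its end, in the units of the state.
- env.get_state(): the state, without advancing time (a new reading comes with each control period).
- env.capture(name): name is "side" or "top"; returns the picture (420x560x3 uint8, red, green, blue); there is no depth.
- env.camera_model(name): a dict with "fx", "fy", "cx", "cy" (pixels), "position" and "attitude" of the camera in the world. Camera axes: x right, y down, z forward; pixel columns grow to the right and rows downward; lengths in m; the calibration is good to about 2 mm. A picture is of the moment at which its call begins. camera_model takes no time and is no camera call.
- env.finish_job(): hands the job in; it is judged then, once.
Trained networks look in the newest picture that a camera, given by its name, has taken for a name from the list of things; names that differ only in an ending like _2 or _b are one class to them, and where a whole thing is asked for, a point or a joint stands for the part that bears it (a point fixed in the world has none). Each returns a list of dicts, best first, with "score" (0 to 1); they miss things now and then, are a little off and sometimes report something else, mostly with a low value. They report only what shows in the picture. A call takes as long as a camera call. They do not tell look-alikes from the thing itself.
- env.silhouettes(camera, name): "pixels" (420x560 bool, what is visible of it) and "box" ([left, top, width, height] in pixels, round what is visible of it).
- env.mark_of(camera, name): "position" ([column, row] in pixels: a listed point, or the origin of a listed thing).
The state is a dict: "time": time; "joint_positions": joint angles; "qvel": joint speeds; "effort": joint torques, N m; "tool_pos": TCP position; "tcp_rot": TCP orientation; "ft_force": force on the tool from outside, world axes, zero at the start; "wrist_torque": the same for the moment, N m; "grip_width": finger opening in m; "gripper_force": force on a finger pad.
Only numpy, scipy, OpenCV 4.12 (cv2) and the standard library are available. Lean on these libraries where they do the work, as an engineer would, in place of code of your own. Each camera call takes 0.05 s, during which the arm holds its last target. There are 200 camera calls.

## Task

One of the three closed grey tins on the raised plywood deck was packed with metal parts by mistake and is far heavier than the other two. Lift the tins in turn to find it, setting each upright on the deck again and letting go, then push the heavy one along the deck and off its yellow-marked far edge so that it drops into the red reject tray below; do not carry it or hold it in the grip over the edge. Leave the two good tins and the roll of stickers standing flat on the deck.

Things in the scene. Friction and masses are not known exactly. Their poses are not given: they have to be found in the camera images.
- deck: fixed raised deck standing on the table: plywood top 200 mm (its x) by 580 mm (its y), top surface 110 mm above its origin, which lies on the table under the deck's centre. Its far edge (+x, away from the robot, marked with a yellow strip) and its near edge (-x) are open, with no lip; wooden cheeks 10 mm thick along its two y ends stand 12 mm above the top. The tins stand in its half nearer the robot, about 130 mm apart along y
- deck_edge (a point): the middle of the yellow-marked open far edge (+x) of the deck, at the level of its top surface; axes as the deck's
- tray: fixed open red tray on the table, just beyond the yellow-marked edge (12 mm gap), axes parallel to the deck's: 150 mm (x) by 240 mm (y), 70 mm high, walls and floor 4 mm thick. Origin under its centre, at table level. It may stand up to 100 mm left or right of the deck's middle
- tin_a_center (a point): one of three identical closed round grey metal tins with press lids, upright on the deck. Body diameter 65 mm, lid diameter 68 mm (top 10 mm), height 36 mm. Two of the tins weigh 80 to 130 g, the third, not told which, 540 to 690 g; nothing shows outside. This point is the tin's centre, 18 mm above its underside; z is its axis
- tin_b_center (a point): one of three identical closed round grey metal tins with press lids, upright on the deck. Body diameter 65 mm, lid diameter 68 mm (top 10 mm), height 36 mm. Two of the tins weigh 80 to 130 g, the third, not told which, 540 to 690 g; nothing shows outside. This point is the tin's centre, 18 mm above its underside; z is its axis
- tin_c_center (a point): one of three identical closed round grey metal tins with press lids, upright on the deck. Body diameter 65 mm, lid diameter 68 mm (top 10 mm), height 36 mm. Two of the tins weigh 80 to 130 g, the third, not told which, 540 to 690 g; nothing shows outside. This point is the tin's centre, 18 mm above its underside; z is its axis
- roll_center (a point): bystander among the tins: roll of white stickers lying flat on the deck, 66 mm diameter, 30 mm high, 120 g. This point is its centre, 15 mm above its underside; z is its axis
Not all that is in view belongs to the job. Leave any blue or green look-alike of the part that bears tin_b_center alone.

How it is judged:
On the way, in this order (a step that is already met when the one before it is completed fails the run):
1. a tin is lifted at least 15 mm clear of the deck ((z of tin_a_center in the frame of deck between 0.143 and 0.5 m or z of tin_b_center in the frame of deck between 0.143 and 0.5 m or z of tin_c_center in the frame of deck between 0.143 and 0.5 m)), for 0.1 s.
2. all tins stand upright on the deck again, let go (z of tin_a_center in the frame of deck between 0.122 and 0.134 m and angle between each of tin_a_center, tin_b_center, tin_c_center's own z axis and vertical below 0.1 rad and x of each of tin_a_center, tin_b_center, tin_c_center in the frame of deck below 0.1 m and contact force between the fingers and tin_a below 0.05 N and z of tin_b_center in the frame of deck between 0.122 and 0.134 m and contact force between the fingers and tin_b below 0.05 N and z of tin_c_center in the frame of deck between 0.122 and 0.134 m and contact force between the fingers and tin_c below 0.05 N), for 0.2 s.
3. the heavy tin has gone over the edge and lies in the tray, pressing on it with more than 4 N (((x of tin_a_center in the frame of tray between -0.071 and 0.071 m and y of tin_a_center in the frame of tray between -0.116 and 0.116 m and z of tin_a_center in the frame of tray between 0.01 and 0.07 m and contact force between tray and tin_a above 4 N) or (x of tin_b_center in the frame of tray between -0.071 and 0.071 m and y of tin_b_center in the frame of tray between -0.116 and 0.116 m and z of tin_b_center in the frame of tray between 0.01 and 0.07 m and contact force between tray and tin_b above 4 N) or (x of tin_c_center in the frame of tray between -0.071 and 0.071 m and y of tin_c_center in the frame of tray between -0.116 and 0.116 m and z of tin_c_center in the frame of tray between 0.01 and 0.07 m and contact force between tray and tin_c above 4 N))), for 0.1 s.
At the end, for the whole second after the job is handed in: The heavy tin (the one whose weight presses on the tray with more than 4 N) lies at rest (below 50 mm/s) in the tray, its centre inside the walls and below the rim; the two other tins and the sticker roll stand flat on the deck (tilt under 0.1 rad, height within 6 mm) (((x of tin_a_center in the frame of tray between -0.071 and 0.071 m and y of tin_a_center in the frame of tray between -0.116 and 0.116 m and z of tin_a_center in the frame of tray between 0.01 and 0.07 m and contact force between tray and tin_a above 4 N and linear speed of tin_a below 0.05 m/s and z of tin_b_center in the frame of deck between 0.122 and 0.134 m and angle between each of tin_b_center, tin_c_center's own z axis and vertical below 0.1 rad and z of tin_c_center in the frame of deck between 0.122 and 0.134 m) or (x of tin_b_center in the frame of tray between -0.071 and 0.071 m and y of tin_b_center in the frame of tray between -0.116 and 0.116 m and z of tin_b_center in the frame of tray between 0.01 and 0.07 m and contact force between tray and tin_b above 4 N and linear speed of tin_b below 0.05 m/s and z of tin_a_center in the frame of deck between 0.122 and 0.134 m and angle between each of tin_a_center, tin_c_center's own z axis and vertical below 0.1 rad and z of tin_c_center in the frame of deck between 0.122 and 0.134 m) or (x of tin_c_center in the frame of tray between -0.071 and 0.071 m and y of tin_c_center in the frame of tray between -0.116 and 0.116 m and z of tin_c_center in the frame of tray between 0.01 and 0.07 m and contact force between tray and tin_c above 4 N and linear speed of tin_c below 0.05 m/s and z of tin_a_center in the frame of deck between 0.122 and 0.134 m and angle between each of tin_a_center, tin_b_center's own z axis and vertical below 0.1 rad and z of tin_b_center in the frame of deck between 0.122 and 0.134 m)) and z of roll_center in the frame of deck between 0.119 and 0.131 m and angle between roll_center's own z axis and vertical below 0.1 rad); the robot touches nothing.
It fails at once if a tin is carried over the edge: its centre beyond the edge while more than 15 mm higher than when it stands on the deck ((x of tin_a_center in the frame of deck above 0.1 m and z of tin_a_center in the frame of deck above 0.143 m) or (x of tin_b_center in the frame of deck above 0.1 m and z of tin_b_center in the frame of deck above 0.143 m) or (x of tin_c_center in the frame of deck above 0.1 m and z of tin_c_center in the frame of deck above 0.143 m)).
It fails at once if a tin is held in the grip beyond the edge: fingers pressing on it with more than 15 N while its centre is past the edge ((x of tin_a_center in the frame of deck above 0.1 m and contact force between the fingers and tin_a above 15 N) or (x of tin_b_center in the frame of deck above 0.1 m and contact force between the fingers and tin_b above 15 N) or (x of tin_c_center in the frame of deck above 0.1 m and contact force between the fingers and tin_c above 15 N)).
It also fails if it takes over 64 s, if anything falls off the work surface, if the arm or the gripper's body presses on something with over 40 N, if the wrist force passes 120 N, or if a joint passes its speed limit or range.

## Working session

There is one attempt and no reset: what is moved stays moved. The work goes in short steps, Python scripts to look and compute and a shell command to move; the robot and the scene stay as the last step left them, time stands still between calls to the robot, and variables do not carry over. Pictures are saved under pics/ and viewed, at most 10 in all, crops included, and the job is handed in when it is done.

```bash
mkdir -p pics; cat > h.py <<'E'
import numpy as np, cv2
from scipy.spatial.transform import Rotation as R
from plant import env
def ray(cam,px):
    m=env.camera_model(cam); a=np.array(m["attitude"],float)
    M=a if a.shape==(3,3) else (R.from_euler('xyz',a).as_matrix() if a.size==3 else R.from_quat(a).as_matrix())
    d=M@np.array([(px[0]-m["cx"])/m["fx"],(px[1]-m["cy"])/m["fy"],1.])
    return np.array(m["position"]),d
def at(cam,px,z):
    p,d=ray(cam,px); return p+d*(z-p[2])/d[2]
E
python3 - <<'E'
from h import *
for c in("top","side"):
    print(c,env.camera_model(c)); cv2.imwrite(f"pics/{c}0.png",env.capture(c)[:,:,::-1])
    for n,z in(("deck",0),("deck_edge",.11),("tray",0),("tin_a_center",.128),("roll_center",.125)):
        for r in env.mark_of(c,n): print(c,n,round(r["score"],2),np.round(r["position"]),np.round(at(c,r["position"],z),3))
print(env.get_state())
E
```

```text
top {'fx': 543.8720399799225, 'fy': 543.8720399799225, 'cx': 282.2934897861503, 'cy': 216.6518771040376, 'position': array([0.41820005, 0.02898931, 1.28192223]), 'attitude': array([-3.07111413e+00, -8.35089407e-04, -1.57904552e+00])}
top deck 0.93 [275. 222.] [0.497 0.044 0.   ]
top deck 0.62 [180. 239.] [0.459 0.27  0.   ]
top deck_edge 0.58 [272. 172.] [0.597 0.05  0.11 ]
top tray 0.66 [256. 145.] [0.68 0.09 0.  ]
top tin_a_center 0.76 [179. 236.] [0.461 0.248 0.128]
top tin_a_center 0.28 [273. 172.] [0.595 0.047 0.128]
top roll_center 0.81 [305. 236.] [ 0.459 -0.021  0.125]
side {'fx': 388.1223709518388, 'fy': 388.1223709518388, 'cx': 271.4204583507576, 'cy': 206.8496712953468, 'position': array([0.07912764, 0.70363164, 0.55127256]), 'attitude': array([-2.05808469, -0.00520509, -2.56896946])}
side deck 0.89 [275. 257.] [0.492 0.044 0.   ]
side deck_edge 0.79 [236. 212.] [0.585 0.068 0.11 ]
side tray 0.78 [204. 244.] [0.673 0.095 0.   ]
side tin_a_center 0.65 [238. 256.] [0.455 0.232 0.128]
side roll_center 0.61 [304. 206.] [ 0.453 -0.021  0.125]
{'time': 0.6, 'joint_positions': array([-1.22558960e+00,  4.90883911e-01,  1.55894568e+00,  1.80446628e-05,
        1.09168052e+00, -1.05607824e-01]), 'qvel': array([-5.69644653e-04,  1.32857328e-03,  5.40447678e-04,  1.27472951e-04,
        2.89943074e-05,  2.54384387e-04]), 'effort': array([ 6.37190482e-06, -6.18008280e+01, -2.61771548e+01, -9.56533950e-05,
        3.73878011e-04,  1.20741834e-05]), 'tool_pos': array([ 0.27232366, -0.56253457,  0.40472119]), 'tcp_rot': array([ 3.14150888e+00, -7.22288583e-06,  4.50806235e-01]), 'ft_force': array([ 0.17179239, -0.27172797, -0.23298891]), 'wrist_torque': array([-0.03387671, -0.01757961, -0.02951608]), 'gripper_force': 0.0, 'grip_width': 0.08514954540918905}
```

View pics/top0.png

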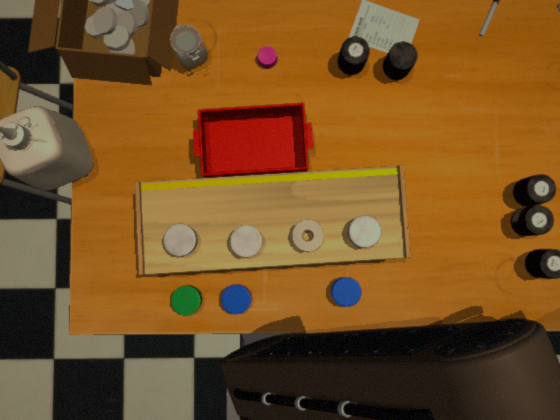

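View pics/side0.png

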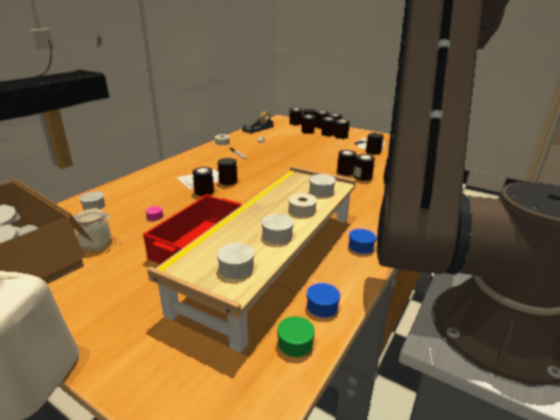

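```bash
python3 - <<'E'
from h import *
for c in("top","side"):
    for n in("tin_a_center","roll_center","tray","deck"):
        for r in env.silhouettes(c,n):
            m=r["pixels"].astype(np.uint8); v,u=np.nonzero(m)
            print(c,n,round(r["score"],2),r["box"],m.sum(),np.round(at(c,(u.mean(),v.mean()),.14),3), cv2.minAreaRect(np.c_[u,v].astype(np.float32)))
E
```

```text
top tin_a_center 0.71 [162.8, 225.2, 32.1, 28.2] 858 [0.452 0.242 0.14 ] ((180.5, 239.5), (31.0, 33.0), 90.0)
top roll_center 0.89 [292.3, 221.9, 35.0, 33.6] 734 [ 0.459 -0.025  0.14 ] ((307.7500305175781, 235.25003051757812), (31.11269760131836, 30.405588150024414), 45.0)
top tray 0.74 [194.1, 105.9, 122.0, 73.1] 7762 [0.663 0.089 0.14 ] ((252.82586669921875, 139.5396728515625), (70.11409759521484, 119.61676025390625), 86.633544921875)
top deck 0.93 [136.4, 164.7, 275.6, 109.4] 21710 [0.498 0.05  0.14 ] ((271.67047119140625, 219.89222717285156), (93.1611557006836, 272.208251953125), 86.3086166381836)
side tin_a_center 0.85 [220.9, 241.7, 35.9, 41.7] 1158 [0.441 0.258 0.14 ] ((235.0, 261.0), (36.0, 36.0), 90.0)
side roll_center 0.55 [288.9, 192.9, 29.0, 26.3] 584 [0.444 0.    0.14 ] ((303.0, 204.5), (23.0, 28.0), 90.0)
side tray 0.75 [144.6, 197.8, 99.5, 68.6] 2996 [0.599 0.219 0.14 ] ((188.05404663085938, 222.67567443847656), (34.874290466308594, 107.8778076171875), 54.46232223510742)
side deck 0.95 [150.1, 166.9, 204.2, 185.2] 13098 [0.438 0.235 0.14 ] ((249.7538299560547, 239.35299682617188), (125.07926177978516, 225.23707580566406), 38.11827850341797)
```

```bash
python3 - <<'E'
from h import *
im=cv2.imread("pics/top0.png"); g=cv2.cvtColor(im,cv2.COLOR_BGR2GRAY)
hsv=cv2.cvtColor(im,cv2.COLOR_BGR2HSV)
up=cv2.resize(g,None,fx=4,fy=4,interpolation=cv2.INTER_CUBIC)
for c in cv2.HoughCircles(up[780:1100],cv2.HOUGH_GRADIENT,1.5,150,param1=120,param2=30,minRadius=55,maxRadius=75)[0]:
    x,y,r=c[0]/4,(c[1]+780)/4,c[2]/4
    p=at("top",(x,y),.146); print((x,y,r),np.round(p,4),"R",r*(1.282-.146)/543.9)
m=cv2.inRange(hsv,(24,200,120),(34,255,255)); m[:160]=0;m[195:]=0
v,u=np.nonzero(m); print(len(u),u.min(),u.max(),v.min(),v.max())
b=cv2.minAreaRect(np.c_[u,v].astype(np.float32)); bp=cv2.boxPoints(b); P=np.array([at("top",q,.11) for q in bp]);print(np.round(P,4))
r=cv2.inRange(hsv,(0,180,90),(6,255,255)); r[:95]=0;r[185:]=0
v,u=np.nonzero(r); rb=cv2.boxPoints(cv2.minAreaRect(np.c_[u,v].astype(np.float32))); print("tray",np.round([at("top",q,.07) for q in rb],3))
E
```

```text
(np.float32(179.4375), np.float32(239.0625), np.float32(16.3375)) [0.4532 0.2425 0.146 ] R 0.034122817
(np.float32(245.4375), np.float32(241.6875), np.float32(15.1)) [0.4466 0.1047 0.146 ] R 0.03153815
(np.float32(306.9375), np.float32(236.0625), np.float32(14.6125)) [ 0.4573 -0.0238  0.146 ] R 0.030519947
(np.float32(364.6875), np.float32(230.8125), np.float32(15.8875)) [ 0.4673 -0.1446  0.146 ] R 0.033182938
(np.float32(539.0625), np.float32(219.1875), np.float32(15.4)) [ 0.4887 -0.5102  0.146 ] R 0.032164734
1589 141 397 168 190
[[ 0.5747  0.3339  0.11  ]
 [ 0.6059 -0.2223  0.11  ]
 [ 0.592  -0.2229  0.11  ]
 [ 0.5608  0.3329  0.11  ]]
tray [[ 0.748  0.232  0.07 ]
 [ 0.763 -0.037  0.07 ]
 [ 0.612 -0.045  0.07 ]
 [ 0.597  0.222  0.07 ]]
```

The deck, yellow edge, three grey tins and roll are clear. In the top view the tins are at (180,240), (246,241) and (365,232) and the roll is at (308,236). The blue and green look-alikes lie on the table, off the deck. Circle fits give the right radii. I'll start with the right-hand tin at (0.467, -0.145).

```bash
python3 -m jog '[{"xyz":[19.5,41.8,-4],"rotation":[0,0,-0.394],"fingers":0},{"xyz":[19.5,41.8,-4],"rotation":[0,0,-0.394],"fingers":0},{"xyz":[19.5,41.8,-4],"rotation":[0,0,-0.394],"fingers":0},{"xyz":[19.5,41.8,-4],"rotation":[0,0,-0.394],"fingers":0},{"xyz":[19.5,41.8,-4],"rotation":[0,0,-0.394],"fingers":0},{"xyz":[19.5,41.8,-4],"rotation":[0,0,-0.394],"fingers":0},{"xyz":[19.5,41.8,-4],"rotation":[0,0,-0.394],"fingers":0},{"xyz":[19.5,41.8,-4],"rotation":[0,0,-0.394],"fingers":0},{"xyz":[19.5,41.8,-4],"rotation":[0,0,-0.394],"fingers":0},{"xyz":[19.5,41.8,-4],"rotation":[0,0,-0.394],"fingers":0},{"xyz":[19.5,41.8,-4],"rotation":[0,0,-0.394],"fingers":0},{"xyz":[19.5,41.8,-4],"rotation":[0,0,-0.394],"fingers":0},{"xyz":[19.5,41.8,-4],"rotation":[0,0,-0.394],"fingers":0},{"xyz":[19.5,41.8,-4],"rotation":[0,0,-0.394],"fingers":0},{"xyz":[19.5,41.8,-4],"rotation":[0,0,-0.394],"fingers":0},{"xyz":[19.5,41.8,-4],"rotation":[0,0,-0.394],"fingers":0}]'
python3 - <<'E'
from h import *
cv2.imwrite("pics/side1.png",env.capture("side")[:,:,::-1]); print(env.get_state()["joint_positions"])
E
```

```text
time: 2.33
tool_pos: [0.4669, -0.1458, 0.3648]
tcp_rot: [3.141, -0.0, 0.055]
ft_force: [0.2, -0.2, -0.0]
grip_width: 0.0854
gripper_force: 0.0
[-4.37675280e-01  3.50829721e-01  1.93186743e+00 -1.61674295e-04
  8.58679836e-01  1.07847091e+00]
```

View pics/side1.png

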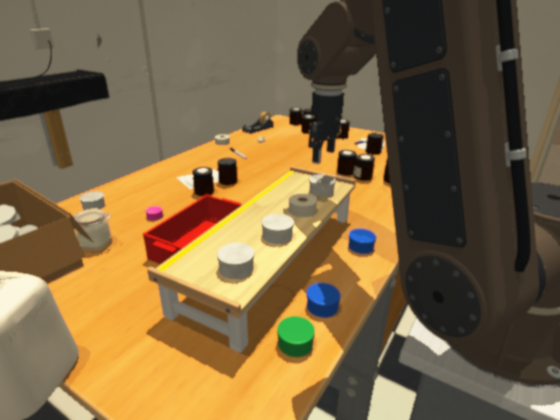

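The open gripper at (327,150) hangs over the right-hand tin at (322,186), casting its shadow on the roll. Descending.

```bash
python3 -m jog '[{"xyz":[0,0.1,-3],"rotation":[0,0,0],"fingers":0},{"xyz":[0,0.1,-5.5],"rotation":[0,0,0],"fingers":0},{"xyz":[0,0.1,-7.5],"rotation":[0,0,0],"fingers":0},{"xyz":[0,0.1,-7.5],"rotation":[0,0,0],"fingers":0},{"xyz":[0,0.1,-7.5],"rotation":[0,0,0],"fingers":255},{"xyz":[0,0.1,-7.5],"rotation":[0,0,0],"fingers":255},{"xyz":[0,0.1,-7.5],"rotation":[0,0,0],"fingers":255},{"xyz":[0,0.1,-7.5],"rotation":[0,0,0],"fingers":255},{"xyz":[0,0.1,-7.5],"rotation":[0,0,0],"fingers":255},{"xyz":[0,0.1,-7.5],"rotation":[0,0,0],"fingers":255},{"xyz":[0,0.1,-7.5],"rotation":[0,0,0],"fingers":255},{"xyz":[0,0.1,-7.5],"rotation":[0,0,0],"fingers":255}]'
python3 -m jog '[{"xyz":[0,0,1],"rotation":[0,0,0],"fingers":255},{"xyz":[0,0,2],"rotation":[0,0,0],"fingers":255},{"xyz":[0,0,3],"rotation":[0,0,0],"fingers":255},{"xyz":[0,0,3],"rotation":[0,0,0],"fingers":255},{"xyz":[0,0,3],"rotation":[0,0,0],"fingers":255},{"xyz":[0,0,3],"rotation":[0,0,0],"fingers":255},{"xyz":[0,0,3],"rotation":[0,0,0],"fingers":255},{"xyz":[0,0,3],"rotation":[0,0,0],"fingers":255}]'
```

```text
time: 3.38
tool_pos: [0.4675, -0.1439, 0.2911]
tcp_rot: [3.14, -0.002, 0.057]
ft_force: [-0.8, -2.2, 8.7]
grip_width: 0.0655
gripper_force: 67.0
time: 4.05
tool_pos: [0.4673, -0.1435, 0.3193]
tcp_rot: [-3.141, 0.001, 0.057]
ft_force: [0.8, -0.3, -0.2]
grip_width: 0.0654
gripper_force: 66.9
```

```bash
python3 - <<'E'
from h import *
cv2.imwrite("pics/side2.png",cv2.resize(env.capture("side")[150:250,220:400,::-1],None,fx=4,fy=4))
for i in range(4):
    env.capture("top"); s=env.get_state(); print(s["ft_force"],s["wrist_torque"])
E
```

```text
[ 0.2256157   0.43690409 -0.42632957] [-0.00856418  0.0183369   0.00185309]
[-0.19015339 -0.87682366 -1.32537858] [0.01614108 0.02313979 0.04800852]
[ 0.23954135  0.80101471 -1.64505484] [-0.00865846 -0.02897568 -0.01126886]
[ 0.13230704  0.66826817 -0.69748955] [-0.02385141  0.04404527 -0.00731766]
```

View pics/side2.png

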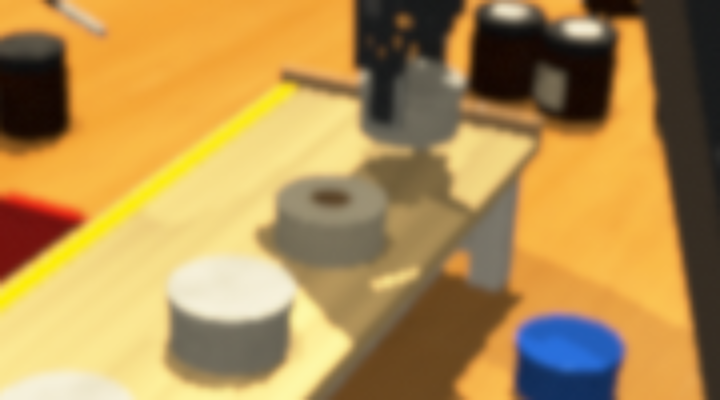

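Crop: the tin at (410,110) is off the deck with its shadow below it, and the roll at (330,220) is undisturbed. The load averages about 1 N, so this tin is light. Setting it down and going to the middle tin.

```bash
python3 -m jog '[{"xyz":[0,0,-1],"rotation":[0,0,0],"fingers":255},{"xyz":[0,0,-2],"rotation":[0,0,0],"fingers":255},{"xyz":[0,0,-2.6],"rotation":[0,0,0],"fingers":255},{"xyz":[0,0,-2.9],"rotation":[0,0,0],"fingers":255},{"xyz":[0,0,-2.9],"rotation":[0,0,0],"fingers":255},{"xyz":[0,0,-2.9],"rotation":[0,0,0],"fingers":0},{"xyz":[0,0,-2.9],"rotation":[0,0,0],"fingers":0},{"xyz":[0,0,-2.9],"rotation":[0,0,0],"fingers":0},{"xyz":[0,0,-2.9],"rotation":[0,0,0],"fingers":0},{"xyz":[0,0,-2.9],"rotation":[0,0,0],"fingers":0},{"xyz":[0,0,-2.9],"rotation":[0,0,0],"fingers":0},{"xyz":[0,0,0],"rotation":[0,0,0],"fingers":0},{"xyz":[0,0,3],"rotation":[0,0,0],"fingers":0},{"xyz":[0,0,5],"rotation":[0,0,0],"fingers":0},{"xyz":[0,0,5],"rotation":[0,0,0],"fingers":0}]'
python3 -m jog '[{"xyz":[-2.1,24.9,0],"rotation":[0,0,0],"fingers":0},{"xyz":[-2.1,24.9,0],"rotation":[0,0,0],"fingers":0},{"xyz":[-2.1,24.9,0],"rotation":[0,0,0],"fingers":0},{"xyz":[-2.1,24.9,0],"rotation":[0,0,0],"fingers":0},{"xyz":[-2.1,24.9,0],"rotation":[0,0,0],"fingers":0},{"xyz":[-2.1,24.9,0],"rotation":[0,0,0],"fingers":0},{"xyz":[-2.1,24.9,0],"rotation":[0,0,0],"fingers":0},{"xyz":[-2.1,24.9,0],"rotation":[0,0,0],"fingers":0},{"xyz":[-2.1,24.9,0],"rotation":[0,0,0],"fingers":0},{"xyz":[-2.1,24.9,0],"rotation":[0,0,0],"fingers":0},{"xyz":[-2.1,24.9,0],"rotation":[0,0,0],"fingers":0}]'
```

```text
time: 5.55
tool_pos: [0.4677, -0.1436, 0.3733]
tcp_rot: [3.139, -0.005, 0.057]
ft_force: [-1.5, -0.8, 0.8]
grip_width: 0.0856
gripper_force: 0.0
time: 6.47
tool_pos: [0.4466, 0.1042, 0.3696]
tcp_rot: [3.141, 0.0, 0.055]
ft_force: [0.2, -0.5, 0.0]
grip_width: 0.0854
gripper_force: 0.0
```

Descend 7.9 cm, grip, lift.

```bash
python3 -m jog '[{"xyz":[0,0,-3],"rotation":[0,0,0],"fingers":0},{"xyz":[0,0,-6],"rotation":[0,0,0],"fingers":0},{"xyz":[0,0,-7.9],"rotation":[0,0,0],"fingers":0},{"xyz":[0,0,-7.9],"rotation":[0,0,0],"fingers":0},{"xyz":[0,0,-7.9],"rotation":[0,0,0],"fingers":255},{"xyz":[0,0,-7.9],"rotation":[0,0,0],"fingers":255},{"xyz":[0,0,-7.9],"rotation":[0,0,0],"fingers":255},{"xyz":[0,0,-7.9],"rotation":[0,0,0],"fingers":255},{"xyz":[0,0,-7.9],"rotation":[0,0,0],"fingers":255},{"xyz":[0,0,-7.9],"rotation":[0,0,0],"fingers":255},{"xyz":[0,0,-7.9],"rotation":[0,0,0],"fingers":255},{"xyz":[0,0,-7.9],"rotation":[0,0,0],"fingers":255}]'
python3 -m jog '[{"xyz":[0,0,1],"rotation":[0,0,0],"fingers":255},{"xyz":[0,0,2],"rotation":[0,0,0],"fingers":255},{"xyz":[0,0,3],"rotation":[0,0,0],"fingers":255},{"xyz":[0,0,3],"rotation":[0,0,0],"fingers":255},{"xyz":[0,0,3],"rotation":[0,0,0],"fingers":255},{"xyz":[0,0,3],"rotation":[0,0,0],"fingers":255},{"xyz":[0,0,3],"rotation":[0,0,0],"fingers":255},{"xyz":[0,0,3],"rotation":[0,0,0],"fingers":255}]'
python3 - <<'E'
from h import *
for i in range(3):
    env.capture("top"); s=env.get_state(); print(s["ft_force"])
E
```

```text
time: 7.47
tool_pos: [0.4465, 0.1051, 0.2921]
tcp_rot: [3.141, -0.002, 0.057]
ft_force: [-1.4, -6.7, 8.3]
grip_width: 0.0655
gripper_force: 67.8
time: 8.13
tool_pos: [0.4463, 0.1054, 0.3203]
tcp_rot: [3.142, 0.001, 0.057]
ft_force: [-0.1, -0.9, -6.0]
grip_width: 0.0655
gripper_force: 69.6
[ 0.63510569 -0.20858762 -6.18799674]
[-0.24819516  0.77674878 -6.57719915]
[ 0.59115362 -0.6046464  -5.47816514]
```

The middle tin weighs about 6 N, so it is the heavy one. I'll set it down 4.5 cm further forward, which leaves room behind it for the fingers, and let go.

```bash
python3 -m jog '[{"xyz":[1.5,0,0],"rotation":[0,0,0],"fingers":255},{"xyz":[3,0.1,0],"rotation":[0,0,0],"fingers":255},{"xyz":[4.5,0.2,0],"rotation":[0,0,0],"fingers":255},{"xyz":[4.5,0.2,0],"rotation":[0,0,0],"fingers":255},{"xyz":[4.5,0.2,-1],"rotation":[0,0,0],"fingers":255},{"xyz":[4.5,0.2,-2],"rotation":[0,0,0],"fingers":255},{"xyz":[4.5,0.2,-2.6],"rotation":[0,0,0],"fingers":255},{"xyz":[4.5,0.2,-2.9],"rotation":[0,0,0],"fingers":255},{"xyz":[4.5,0.2,-2.9],"rotation":[0,0,0],"fingers":255},{"xyz":[4.5,0.2,-2.9],"rotation":[0,0,0],"fingers":0},{"xyz":[4.5,0.2,-2.9],"rotation":[0,0,0],"fingers":0},{"xyz":[4.5,0.2,-2.9],"rotation":[0,0,0],"fingers":0},{"xyz":[4.5,0.2,-2.9],"rotation":[0,0,0],"fingers":0},{"xyz":[4.5,0.2,-2.9],"rotation":[0,0,0],"fingers":0},{"xyz":[4.5,0.2,-2.9],"rotation":[0,0,0],"fingers":0},{"xyz":[4.5,0.2,0],"rotation":[0,0,0],"fingers":0},{"xyz":[4.5,0.2,3],"rotation":[0,0,0],"fingers":0},{"xyz":[4.5,0.2,5],"rotation":[0,0,0],"fingers":0},{"xyz":[4.5,0.2,5],"rotation":[0,0,0],"fingers":0}]'
python3 -m jog '[{"xyz":[-3,0,0],"rotation":[0,0,0],"fingers":125},{"xyz":[-5.5,0,0],"rotation":[0,0,0],"fingers":125},{"xyz":[-5.5,0,0],"rotation":[0,0,0],"fingers":125},{"xyz":[-5.5,0,0],"rotation":[0,0,0],"fingers":125},{"xyz":[-5.5,0,0],"rotation":[0,0,0],"fingers":125},{"xyz":[-5.5,0,0],"rotation":[0,0,0],"fingers":125}]'
python3 - <<'E'
from h import *
cv2.imwrite("pics/side3.png",cv2.resize(env.capture("side")[140:300,150:400,::-1],None,fx=3.2,fy=3.2))
E
```

```text
time: 9.87
tool_pos: [0.4917, 0.1075, 0.3743]
tcp_rot: [-3.142, -0.006, 0.057]
ft_force: [0.3, 0.6, 0.3]
grip_width: 0.0854
gripper_force: 0.0
time: 10.37
tool_pos: [0.4371, 0.1074, 0.3705]
tcp_rot: [3.141, -0.0, 0.057]
ft_force: [0.5, -0.3, 0.2]
grip_width: 0.0436
gripper_force: 0.0
```

View pics/side3.png

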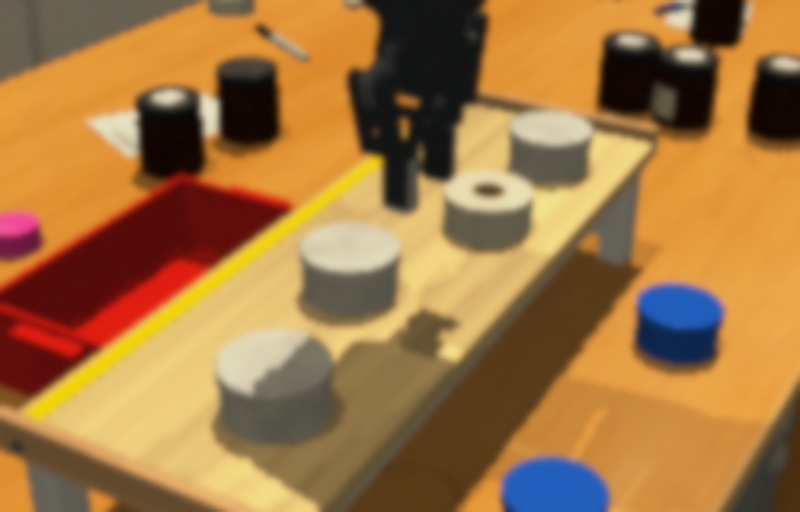

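The heavy tin stands alone at crop (350,270), its lane to the yellow edge is clear, the tray lies beyond, and the spread fingers are behind it. Lower the fingers, then push in the deck's +x direction.

```bash
python3 -m jog '[{"xyz":[0,0,-3],"rotation":[0,0,0],"fingers":125},{"xyz":[0,0,-6],"rotation":[0,0,0],"fingers":125},{"xyz":[0,0,-8],"rotation":[0,0,0],"fingers":125},{"xyz":[0,0,-8],"rotation":[0,0,0],"fingers":125},{"xyz":[0,0,-8],"rotation":[0,0,0],"fingers":125},{"xyz":[0,0,-8],"rotation":[0,0,0],"fingers":125}]'
python3 -m jog '[{"xyz":[0.8,0,0],"rotation":[0,0,0],"fingers":125},{"xyz":[1.4,0.1,0],"rotation":[0,0,0],"fingers":125},{"xyz":[2,0.1,0],"rotation":[0,0,0],"fingers":125},{"xyz":[2.6,0.1,0],"rotation":[0,0,0],"fingers":125},{"xyz":[3.4,0.2,0],"rotation":[0,0,0],"fingers":125},{"xyz":[4.4,0.2,0],"rotation":[0,0,0],"fingers":125},{"xyz":[5.6,0.3,0],"rotation":[0,0,0],"fingers":125},{"xyz":[7,0.4,0],"rotation":[0,0,0],"fingers":125},{"xyz":[8.6,0.5,0],"rotation":[0,0,0],"fingers":125},{"xyz":[10.4,0.6,0],"rotation":[0,0,0],"fingers":125},{"xyz":[12.4,0.7,0],"rotation":[0,0,0],"fingers":125},{"xyz":[14.4,0.8,0],"rotation":[0,0,0],"fingers":125},{"xyz":[15.5,0.9,0],"rotation":[0,0,0],"fingers":125},{"xyz":[14,0.8,3],"rotation":[0,0,0],"fingers":125},{"xyz":[12,0.7,6],"rotation":[0,0,0],"fingers":125},{"xyz":[12,0.7,10],"rotation":[0,0,0],"fingers":125},{"xyz":[12,0.7,10],"rotation":[0,0,0],"fingers":125},{"xyz":[12,0.7,10],"rotation":[0,0,0],"fingers":125},{"xyz":[12,0.7,10],"rotation":[0,0,0],"fingers":125},{"xyz":[12,0.7,10],"rotation":[0,0,0],"fingers":125}]'
python3 - <<'E'
from h import *
cv2.imwrite("pics/side4.png",env.capture("side")[:,:,::-1])
E
```

```text
time: 10.92
tool_pos: [0.4369, 0.1075, 0.2915]
tcp_rot: [3.142, -0.001, 0.057]
ft_force: [-0.5, 0.5, 0.4]
grip_width: 0.0436
gripper_force: 0.0
time: 12.58
tool_pos: [0.5565, 0.1144, 0.3898]
tcp_rot: [3.141, 0.001, 0.057]
ft_force: [0.7, 0.3, -1.0]
grip_width: 0.0434
gripper_force: 0.0
```

View pics/side4.png

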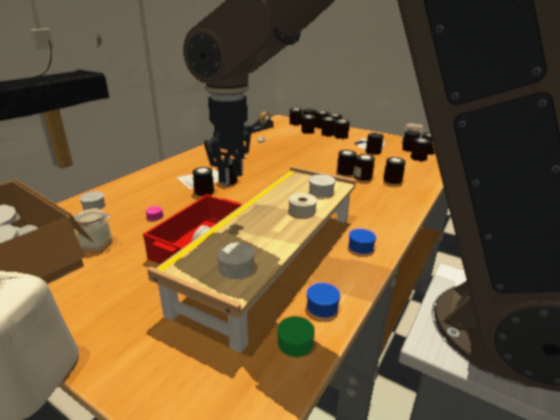

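The tin shows in the tray at (200,233), and the other two tins and the roll still stand on the deck. I'll back the arm off and check from above.

```bash
python3 -m jog '[{"xyz":[-2,-4,2],"rotation":[0,0,0],"fingers":125},{"xyz":[-2,-8,2],"rotation":[0,0,0],"fingers":125},{"xyz":[-2,-12,2],"rotation":[0,0,0],"fingers":125},{"xyz":[-2,-16,2],"rotation":[0,0,0],"fingers":125},{"xyz":[-2,-20,2],"rotation":[0,0,0],"fingers":125},{"xyz":[-2,-24,2],"rotation":[0,0,0],"fingers":125},{"xyz":[-2,-28,2],"rotation":[0,0,0],"fingers":125},{"xyz":[-2,-32,2],"rotation":[0,0,0],"fingers":125},{"xyz":[-2,-32,2],"rotation":[0,0,0],"fingers":125},{"xyz":[-2,-32,2],"rotation":[0,0,0],"fingers":125}]'
python3 - <<'E'
from h import *
cv2.imwrite("pics/top5.png",cv2.resize(env.capture("top")[90:290,120:420,::-1],None,fx=2.6,fy=2.6))
E
```

```text
time: 13.47
tool_pos: [0.5363, -0.2076, 0.4093]
tcp_rot: [-3.141, 0.002, 0.053]
ft_force: [-0.5, 0.7, 1.1]
grip_width: 0.0437
gripper_force: 0.0
```

View pics/top5.png

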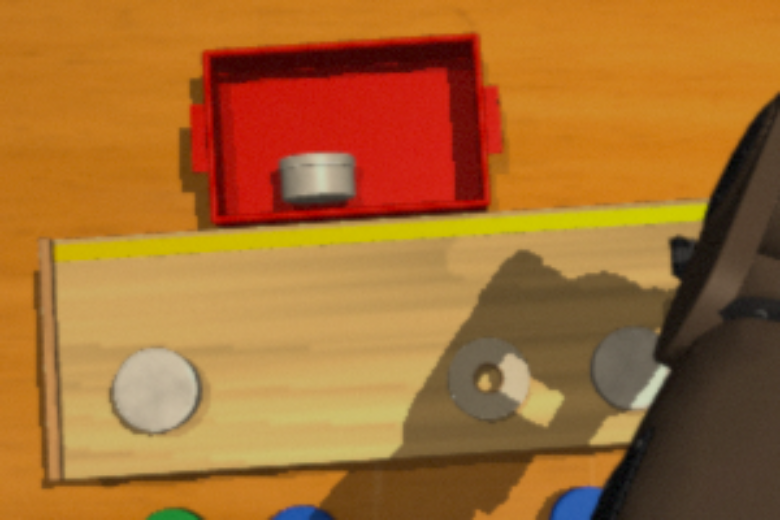

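The tin lies on its side in the tray at (318,180), inside the walls. The other two tins and the roll stand flat. Before handing in I'll check that it isn't rolling.

```bash
python3 - <<'E'
from h import *
def c():
    im=env.capture("top")[150:171,215:275].astype(int); m=(im[:,:,1]>70)
    v,u=np.nonzero(m); return u.mean(),v.mean(),len(u)
print(c())
for i in range(14): env.capture("side")
a=c(); print(a)
print(env.get_state()["time"])
E
```

```text
(np.float64(26.784222737819025), np.float64(7.303944315545244), 431)
(np.float64(26.83294663573086), np.float64(7.3085846867749416), 431)
14.3167
```

```bash
python3 -c "
from plant import env
print(env.finish_job())"
```

```text
the job is handed in; nothing more can be done
None
```

I pushed the heavy tin (the middle one, about 6 N) off the yellow edge and it lies still on its side in the red tray; the two other tins and the roll still stand on the deck, I never lifted the left-hand tin because the second lift found the heavy one, and the job is handed in with no verdict returned.

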